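# Fit the grinding cup into the sample mill and hold it pressed

### The arm

A 6-joint arm with a two-finger parallel gripper is mounted at the origin on the work surface. World frame = base frame: x ahead of the robot, y to its left, z up, the work surface at z = 0. Lengths are in mm, angles in degrees, forces in N, time in s.
With the tool pointing down it reaches from about 325 to 900 mm from the base axis. Payload 3.5 kg.
Tool frame: the origin (TCP) lies at the very end of the fingers, on their centre line; the grasp point (between the pads) lies 19 mm behind it; z points along the fingers, y is the direction in which the jaws open and shut (so a half turn about z gives the same grasp; the last joint's range is limited). The gripper opens to 85 mm and grips with 20 to 120 N. Pads are 22 mm wide; open, the fingers measure 114 mm over their backs; the gripper's body (76 mm by 85 mm) begins 54 mm behind the grasp point. The pads swing forward as they close: fully open they stand 13 mm farther back than shut.
Start: joints at [-81.841, 15.837, -1.513, 72.651, 0, 84.076], TCP at [152.07, -606.215, 231.313] pointing down, gripper open.
Joint ranges: [-178.77, 178.77], [-48.84, 107.48], [-61.69, 71.31], [-111.58, 123.2], [-90, 87.43], [-180, 180]. Speed limits (degrees/s): [147.25, 147.25, 180, 180, 180, 180].

### API

Orientations are given as [roll, pitch, yaw] about the fixed x, y, z axes, in that order (R = Rz(yaw) Ry(pitch) Rx(roll)).
In Python, from station import observe, camera, calibration, close_job gives the robot as it stands.
- The arm moves only by the shell command python3 -m pendant 'ROWS'. ROWS is JSON, a list of rows, each a list of 7 numbers: the shift along the tool's x, y, z in cm, then the turn, a rotation vector about the tool's x, y, z in rad, then the opening, from 0 (shut) to 1 (fully open). A call has 1 to 20 rows; each row shifts and turns the commanded pose from where the row before left it, along the tool's axes as they then stand; what a row does not reach is not made up. A row lasts 1/8 s, in which the tool goes at most 62.5 mm and 10.7 degrees, less where a joint would pass 70% of its speed; a pose out of reach is approached as far as the arm can. A call with a gripper value outside its range is refused whole. The fingers move at their own pace and stop on an object; the grip force is fixed at half the most. Time passes only in rows, so rows that do not move let the fingers close. It gives the time, the measured TCP pose, the force and the opening at its end, in the units of the state.
- observe(): the state, without advancing time (a new reading comes with each control period).
- camera(name): name is "side" or "top"; returns the picture (420x560x3 uint8, red, green, blue); there is no depth.
- calibration(name): a dict with "fx", "fy", "cx", "cy" (pixels), "R" (3x3) and "t" (3): a world point X has camera coordinates R X + t. Camera axes: x right, y down, z forward; pixel columns grow to the right and rows downward; lengths in mm; the calibration is good to about 2 mm. A picture is of the moment at which its call begins. calibration takes no time and is no camera call.
- close_job(): hands the job in, once; it reports no verdict.
The state is a dict: "t": time; "joint_positions": joint angles; "qd": joint speeds; "tau": joint torques, N m; "eef_pos": TCP position; "eef_rot": TCP orientation; "force": force on the tool from outside, world axes, zero at the start; "moment": the same for the moment, N m; "finger_gap": finger opening in mm.
Only numpy, scipy, OpenCV 4.12 (cv2) and the standard library are available. Lean on these libraries where they do the work, as an engineer would, in place of code of your own. Each camera call takes 0.05 s, during which the arm holds its last target.

### The job

Set the sample mill's speed knob so that its pointer stands on the long index line, then pick up the closed grinding cup, keep it upright, turn it until the ribs on its foot mesh with the grooves in the mill's well, and slide it in. Press it fully home against the spring, until its collar sits on the rim of the well, and finish while still holding it pressed down there, because the mill runs only while the cup is held down. Leave the other things on the bench where they stand.

Things in the scene. Friction and masses are not known exactly. Their poses are not given: they have to be found in the camera images.
- mill: The press-to-run sample mill, fixed: white box with a grey deck, 240 mm long (x), 130 wide (y), deck 80 mm above the bench. Origin: centre of its underside. Its x runs from knob end to well end. On the deck a round aluminium turret, 100 mm across at its foot, 90 at its top, 30 tall, axis 55 mm along +x from the origin; the knob's axis is 62 mm along -x.
- well_rim (a point): Centre of the well's mouth, level with the turret's top, 110 mm above the bench; axes as the mill's. Splined bore: six lands reach in to 23 mm from the axis, from the rim to 16 mm below it; between them six grooves 8.4 mm wide, out to 31 mm from the axis, centred at 0, 60, 120.. degrees from the mill's x axis.
- run_plate (a joint): Spring-loaded round plate, 41 mm across, in the bottom of the well; it starts the mill. 0 when up (top 24 mm below the rim), grows in m as the cup pushes it down. Takes about 7 N to start moving, about 10 N at 0.006, where the cup's collar meets the rim and stops it. The spring is stronger than the cup's weight and lifts the cup again when it is not pressed.
- speed_knob (a joint): The mill's black speed knob, vertical axis: 0 at the minimum stop, 4.71 at the maximum; grows clockwise seen from above. The pointer is on the long index line at 2.356 rad, where it points along the mill's +x, straight at the well. It stays where it is left (friction about 0.04 N m).
- knob_top (a point): Centre of the knob's top, on its axis, 108 mm above the bench; x along the pointer (white line), turning with the knob; z up. Upright bar grip 44 mm long (along x), 12 wide, reaching 20 mm down from this point to a round skirt 46 mm across, 7 mm tall, on the deck. The flat dial around it, 86 mm across, has short ticks every 30 degrees and one long thick index line.
- cup: Closed steel grinding cup with a grey lid fixed on, loose, upright, 0.3 kg give or take a quarter, 113 mm tall. Origin: centre of its underside; z up. A collar 68 mm across at 30 to 36 mm above the underside, a body 58 mm across up to 78, a lid 62 mm across up to 90, then a bar grip up to 113. Fully home in the well, the collar on the rim, its origin is 30 mm below the rim.
- cup_foot (a point): Point on the cup's axis 8 mm above its underside, axes as the cup's. Below it a plain round pilot 43 mm across, its edge tapered to 34. From it up to the collar six ribs 6 mm wide, out to 27 mm from the axis, lower ends rounded, at 0, 60, 120.. degrees from the cup's x axis. Not meshed, the ribs rest on the lands with this point at rim height; meshed it drops 16 mm to the run plate.
- cup_grip (a point): Grip point on the cup's axis, 103 mm above its underside and 10 mm below the top of the bar grip. The bar is 50 mm long along the cup's x axis (in line with two opposite ribs), 14 mm wide along y, and stands 23 mm above the lid. Axes as the cup's.
- tin: Bystander: smooth round steel sample tin with an overlapping lid, 63 mm across, 80 tall, no ribs, no bar grip; origin under its centre. Cup, tin, beaker and flask swap places.
- beaker: Bystander: open glass beaker, 72 mm across, 88 mm tall; origin under its centre.
- flask: Bystander: conical glass flask with a dark stopper, 70 mm across, 113 mm tall; origin under its centre.
- boss_head: Bystander: grey boss head (clamp block) with two thumbscrews, about 70 x 60 x 30 mm, lying; origin under the block.
- bottle: Bystander: amber bottle, 72 mm across, 150 mm tall; origin under its centre.
- spatula: Bystander: steel spoon spatula, 170 mm long along its x axis, lying flat.
- mortar: Bystander: white porcelain mortar (bowl), 90 mm across, 50 mm tall; origin under its centre.

How it is judged:
By the outcome, as a careful person would: the job done as asked, in the order asked, and still so for the second after the job is handed in, while the arm keeps its last pose, push and grip.
It also fails if it takes over 58 s, if anything falls off the work surface, if the arm or the gripper's body presses on something with over 40 N, if the wrist force passes 120 N, or if a joint passes its speed limit or range.

## Working session

There is one attempt and no reset: what is moved stays moved. The work goes in short steps, Python scripts to look and compute and a shell command to move; the robot and the scene stay as the last step left them, time stands still between calls to the robot, and variables do not carry over. Pictures are saved under pics/ and viewed, and the job is handed in when it is done.

```bash
ls; mkdir -p pics; python3 - <<'E'
from station import observe,camera,calibration
import cv2
print(observe())
for n in("top","side"):
    c=calibration(n);print(n,c)
    cv2.imwrite(f"pics/{n}0.png",camera(n)[:,:,::-1])
E
```

```text
pics
{'t': 0.0, 'joint_positions': array([-8.18399153e+01,  1.58787125e+01, -1.59835544e+00,  7.26517529e+01,
       -1.31852885e-03,  8.40773288e+01]), 'qd': array([ 0.04300157,  0.02485968,  0.047594  , -0.01114483, -0.1200189 ,
        0.04509995]), 'tau': array([-1.05100149e-03, -4.45509124e+01,  2.95205265e+01,  1.64053158e-02,
       -2.18657442e-04,  3.54138585e-06]), 'eef_pos': array([ 151.96608378, -605.42880597,  230.15057746]), 'eef_rot': array([-1.79871731e+02, -1.19810207e-02,  1.40827440e+01]), 'force': array([-0.05490055, -0.43541698,  0.22140224]), 'moment': array([-0.03530674,  0.00657737, -0.00065894]), 'finger_gap': 85.1944623049015}
top {'fx': 414.59476556838496, 'fy': 414.59476556838496, 'cx': 277.37514892911213, 'cy': 212.16678497398993, 'R': array([[-1.81789973e-02, -9.99834607e-01, -5.32457755e-04],
       [-9.92722362e-01,  1.81130850e-02, -1.19055569e-01],
       [ 1.19045523e-01, -1.63572816e-03, -9.92887450e-01]]), 't': array([  18.57518411,  525.21150752, 1186.6928244 ])}
side {'fx': 438.90197483284703, 'fy': 438.90197483284703, 'cx': 281.8678842033173, 'cy': 216.84538673377145, 'R': array([[-0.93977374, -0.34171661, -0.00742157],
       [-0.23097522,  0.65092349, -0.72315217],
       [ 0.25194398, -0.67788522, -0.69064887]]), 't': array([ 492.80619844,  209.8468842 , 1188.28694133])}
```

View pics/top0.png

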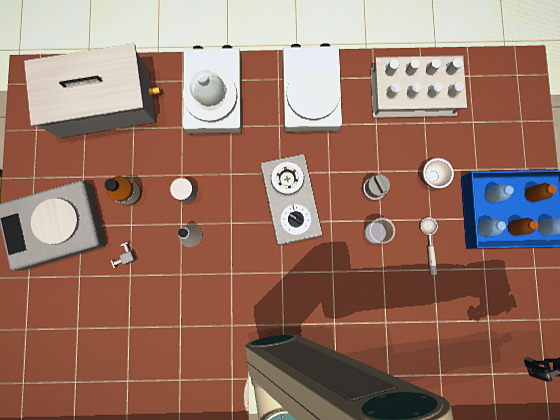

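View pics/side0.png

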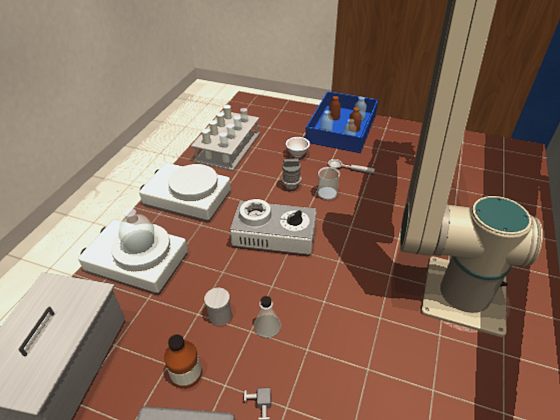

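The top view shows the mill with its well near (288,178) and its knob near (296,219). The cup, with its bar grip, is near (376,187), the beaker at (379,231) and the tin at (181,189). I'll enlarge these areas.

```bash
python3 - <<'E'
import cv2,numpy as np
a=cv2.imread("pics/top0.png");b=cv2.imread("pics/side0.png")
def crop(im,x,y,w,h,s,name):
    c=cv2.resize(im[y:y+h,x:x+w],None,fx=s,fy=s,interpolation=cv2.INTER_CUBIC)
    for i in range(0,w,10): cv2.putText(c,str(x+i),(i*s,8),0,.3,(0,255,255),1);cv2.line(c,(i*s,10),(i*s,14),(0,255,255),1)
    for i in range(0,h,10): cv2.putText(c,str(y+i),(0,i*s+4),0,.3,(0,255,255),1)
    cv2.imwrite(name,c)
crop(a,255,148,75,102,5,"pics/mill.png")
crop(a,355,165,50,45,12,"pics/cup.png")
crop(b,225,150,110,105,5,"pics/side_c.png")
crop(a,270,195,50,50,11,"pics/knob.png")
E
```

```text
(no output)
```

View pics/mill.png

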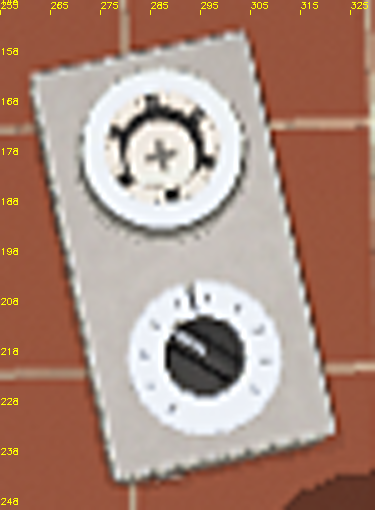

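View pics/cup.png

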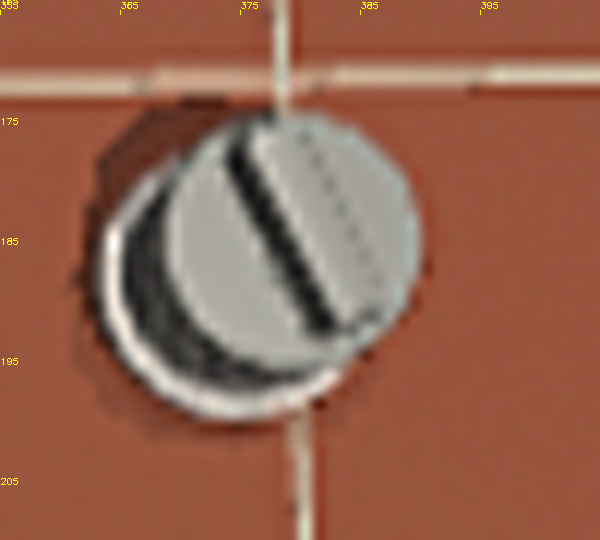

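View pics/side_c.png

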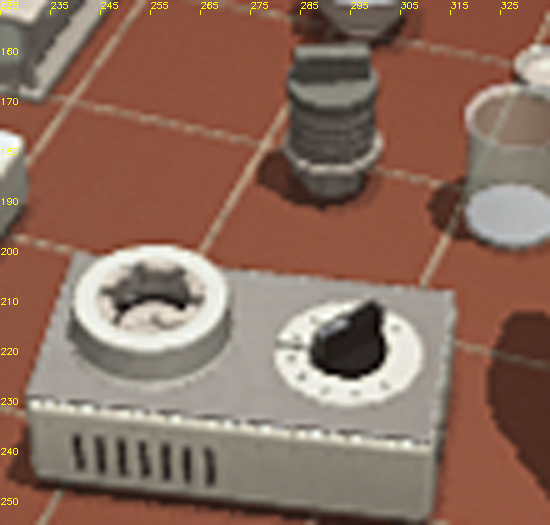

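View pics/knob.png

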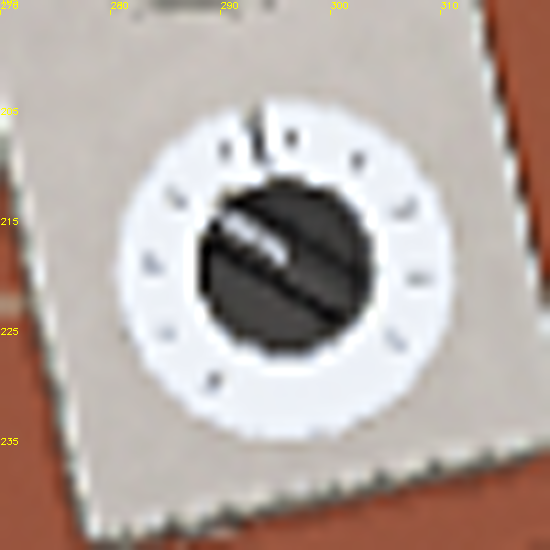

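```bash
cat > h.py <<'E'
import numpy as np,cv2
from scipy.optimize import least_squares
from station import observe,camera,calibration
C={n:calibration(n) for n in("top","side")}
def proj(n,X):
    c=C[n];X=np.atleast_2d(np.asarray(X,float));p=X@np.array(c["R"]).T+c["t"]
    return np.c_[c["fx"]*p[:,0]/p[:,2]+c["cx"],c["fy"]*p[:,1]/p[:,2]+c["cy"]]
def back(n,u,v,z):
    c=C[n];R=np.array(c["R"]);d=R.T@np.array([(u-c["cx"])/c["fx"],(v-c["cy"])/c["fy"],1]);o=-R.T@c["t"]
    return o+d*(z-o[2])/d[2]
def rz(a):
    a=np.radians(a);return np.array([[np.cos(a),-np.sin(a),0],[np.sin(a),np.cos(a),0],[0,0,1]])
def place(L,x,y,yaw): return np.asarray(L,float)@rz(yaw).T+[x,y,0]
def circ(r,z,cx=0,cy=0,n=72):
    t=np.linspace(0,2*np.pi,n+1);return np.c_[cx+r*np.cos(t),cy+r*np.sin(t),0*t+z]
def draw(im,n,P,col,org,s):
    q=((proj(n,P)-org+.5)*s-.5);cv2.polylines(im,[np.round(q*8).astype(int)],False,col,1,cv2.LINE_AA,3)
def crop(im,x,y,w,h,s): return cv2.resize(im[y:y+h,x:x+w],None,fx=s,fy=s,interpolation=cv2.INTER_CUBIC)
E
python3 - <<'E'
from h import *
L=np.array([[120,65,80],[120,-65,80],[-120,-65,80],[-120,65,80.]])
pt=np.array([[260.6,162.2],[303.2,153.6],[321.6,234.2],[278,243.6]])
ps=np.array([[230,229],[240.2,200.6],[315.6,207.6],[312,237.6]])
for sel in("top","side","both"):
    def f(p):
        P=place(L,*p);r=[]
        if sel!="side": r.append(proj("top",P)-pt)
        if sel!="top": r.append(proj("side",P)-ps)
        return np.concatenate(r).ravel()
    s=least_squares(f,[550,-10,12]);print(sel,s.x,np.round(s.fun,1))
p=s.x
def feats(p):
    return [place(np.r_[L,L[:1]],*p),place(circ(45,110,55),*p),place(circ(50,80,55),*p),place(circ(43,81,-62),*p),place([[-62,0,81],[-19,0,81]],*p)]
for n,o,w,h,sc in(("top",(255,148),75,102,5),("side",(225,185),95,75,6)):
    im=crop(cv2.imread(f"pics/{n}0.png"),*o,w,h,sc)
    for F in feats(p): draw(im,n,F,(0,0,255),np.array(o),sc)
    cv2.imwrite(f"pics/ov_{n}.png",im)
# cup rough
print(back("top",375.5,184.5,90), back("top",371.5,189,36))
E
```

```text
top [559.65703441 -29.58282617  11.02991012] [-1.  -0.2  0.8 -0.8  1.   0.3 -0.8  0.6]
side [558.886091   -29.99385489  11.3155877 ] [-0.7  0.4 -1.  -0.9  1.2 -0.4  0.5  0.5]
both [559.28061828 -29.76073725  11.12941388] [-1.   0.   0.8 -0.7  1.1  0.4 -0.7  0.8 -0.9  0.3 -1.  -1.   1.1 -0.3
  0.2  0.6]
[ 591.89461867 -268.77104718   90.        ] [ 588.58039069 -269.49410368   36.        ]
```

View pics/ov_top.png

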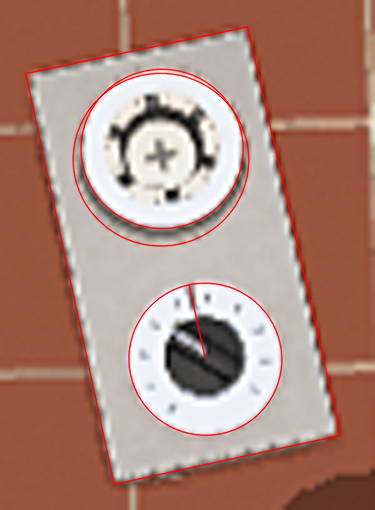

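View pics/ov_side.png

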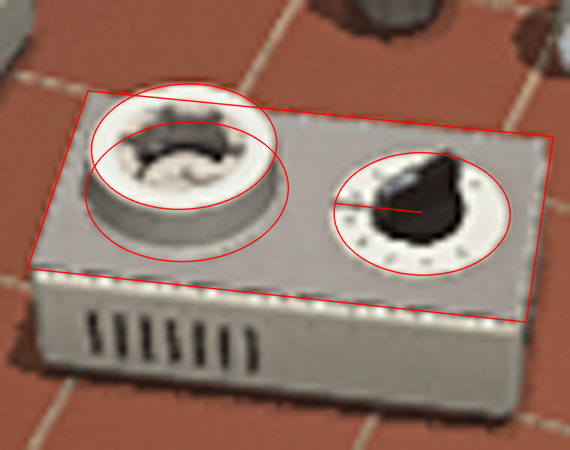

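```bash
cat > cupov.py <<'E'
from h import *
import sys
x,y,yaw=map(float,sys.argv[1:4])
F=[circ(34,36),circ(31,90),circ(29,78),circ(21.5,0),np.array([[25,7,113],[25,-7,113],[-25,-7,113],[-25,7,113],[25,7,113]]),np.array([[25,7,90],[25,-7,90],[-25,-7,90],[-25,7,90],[25,7,90]])]
ims=[]
for n,o,w,h,sc in(("top",(355,165),45,42,9),("side",(272,145),45,55,9)):
    im=crop(cv2.imread(f"pics/{n}0.png"),*o,w,h,sc)
    for i,f in enumerate(F): draw(im,n,place(f,x,y,yaw),(0,0,255) if i<4 else (0,255,255),np.array(o),sc)
    ims.append(cv2.copyMakeBorder(im,0,500-im.shape[0],0,0,cv2.BORDER_CONSTANT))
cv2.imwrite("pics/"+sys.argv[4],np.hstack(ims))
E
python3 -c "
from h import *
print(back('top',379.1,184.6,90))"
python3 cupov.py 590 -278 26 cov1.png
```

```text
[ 591.42334403 -278.89844597   90.        ]
```

View pics/cov1.png

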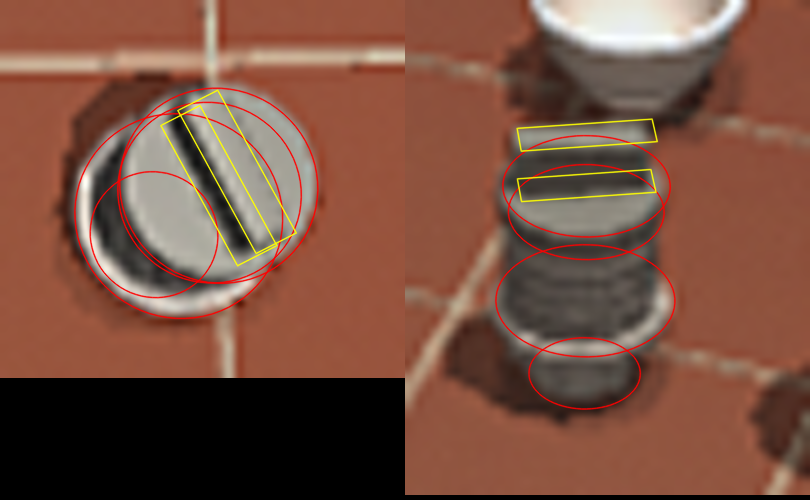

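```bash
python3 cupov.py 591 -278.3 23 cov2.png
```

```text
(no output)
```

View pics/cov2.png

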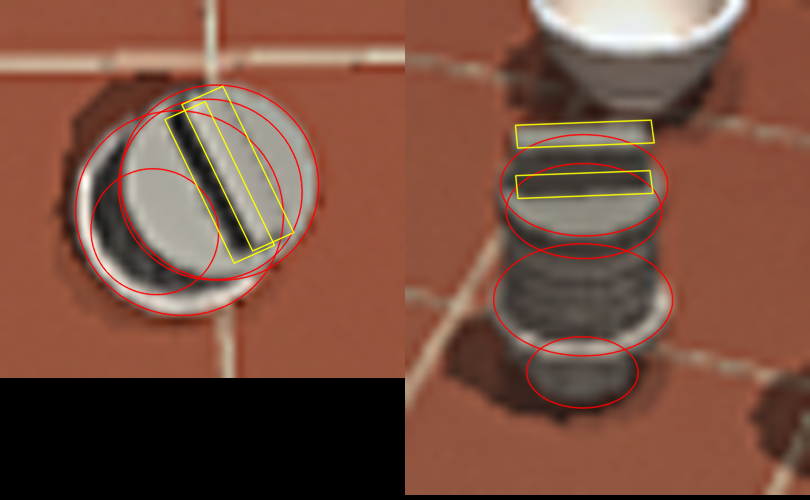

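```bash
cat > d.py <<'E'
# usage: d.py x y z yaw -> shift cm in tool axes from measured pose, and turn about tool z
import sys,numpy as np
from station import observe
from scipy.spatial.transform import Rotation as Ro
o=observe();R=Ro.from_euler("xyz",o["eef_rot"],degrees=True)
T=np.array([float(a) for a in sys.argv[1:4]]);Rt=Ro.from_euler("xyz",[180,0,float(sys.argv[4])],degrees=True)
print("t",round(o["t"],2),"pos",o["eef_pos"].round(2),"rot",o["eef_rot"].round(2),"F",o["force"].round(2),"gap",round(o["finger_gap"],2),"q6",o["joint_positions"][5].round(1))
print("shift cm",(R.inv().apply(T-o["eef_pos"])/10).round(3),"rotvec",(R.inv()*Rt).as_rotvec().round(4))
E
python3 -m pendant '[[3.94,-3.85,0,0,0,0,0.6],[3.94,-3.85,0,0,0,0,0.6],[3.94,-3.85,0,0,0,0,0.6],[3.94,-3.85,0,0,0,0,0.6],[3.94,-3.85,0,0,0,0,0.6],[3.94,-3.85,0,0,0,0,0.6],[3.94,-3.85,0,0,0,0,0.6],[3.94,-3.85,0,0,0,0,0.6],[3.94,-3.85,0,0,0,0,0.6],[3.94,-3.85,0,0,0,0,0.6],[3.94,-3.85,0,0,0,0,0.6],[3.94,-3.85,0,0,0,0,0.6],[0,0,0,0,0,-0.174,0.6],[0,0,0,0,0,-0.174,0.6],[0,0,0,0,0,-0.174,0.6],[0,0,0,0,0,-0.174,0.6],[0,0,0,0,0,0,0.6],[0,0,0,0,0,0,0.6]]'
python3 d.py 498.4 -41.7 180 54
```

```text
t: 2.35
eef_pos: [498.0, -43.0, 231.1]
eef_rot: [-180.0, 0.0, 53.8]
force: [-0.1, -0.4, 0.5]
finger_gap: 51.2
t 2.35 pos [498.02 -43.03 231.07] rot [-1.7997e+02  1.0000e-02  5.3820e+01] F [-0.06 -0.38  0.51] gap 51.15 q6 113.8
shift cm [ 0.131 -0.045  5.107] rotvec [-0.0005  0.0002 -0.0032]
```

```bash
python3 -m pendant '[[0.13,-0.04,3,0,0,0,0.6],[0,0,3,0,0,0,0.6],[0,0,2,0,0,0,0.6],[0,0,0,0,0,0,0.6]]'
python3 d.py 498.4 -41.7 92 54
python3 - <<'E'
from h import *
for n,o,w,h,s in(("top",(255,170),85,75,7),("side",(240,140),110,100,6)):
    a=np.ascontiguousarray(camera(n)[:,:,::-1]);cv2.imwrite(f"pics/{n}1.png",a);im=crop(a,*o,w,h,s)
    x,y,z=observe()["eef_pos"]
    draw(im,n,place(circ(43,81,-62),559.3,-29.8,11.1),(0,0,255),np.array(o),s)
    draw(im,n,[[498.4,-41.7,80],[498.4,-41.7,108]],(0,255,255),np.array(o),s)
    draw(im,n,[[x,y,z],[x,y,z+60]],(0,255,0),np.array(o),s)
    cv2.imwrite(f"pics/{n}1c.png",im)
E
```

```text
t: 2.85
eef_pos: [496.9, -41.4, 149.6]
eef_rot: [-179.8, 0.1, 53.9]
force: [0.4, 0.9, 0.4]
finger_gap: 50.9
t 2.85 pos [496.9  -41.42 149.55] rot [-1.7977e+02  1.0000e-01  5.3880e+01] F [0.4  0.86 0.39] gap 50.9 q6 113.9
shift cm [0.076 0.161 5.754] rotvec [-0.004   0.0017 -0.0022]
```

View pics/top1c.png

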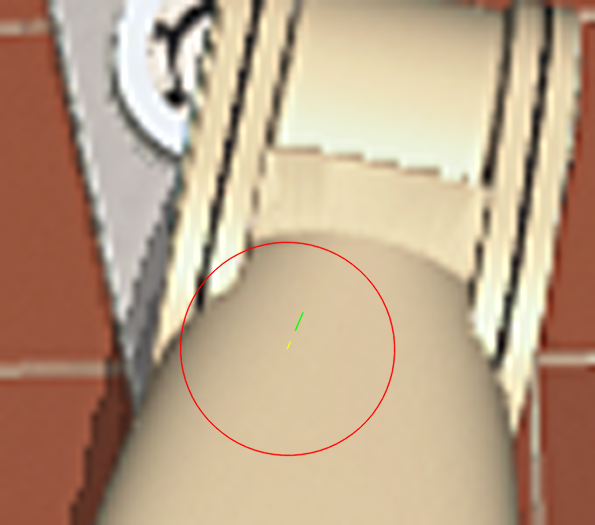

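View pics/side1c.png

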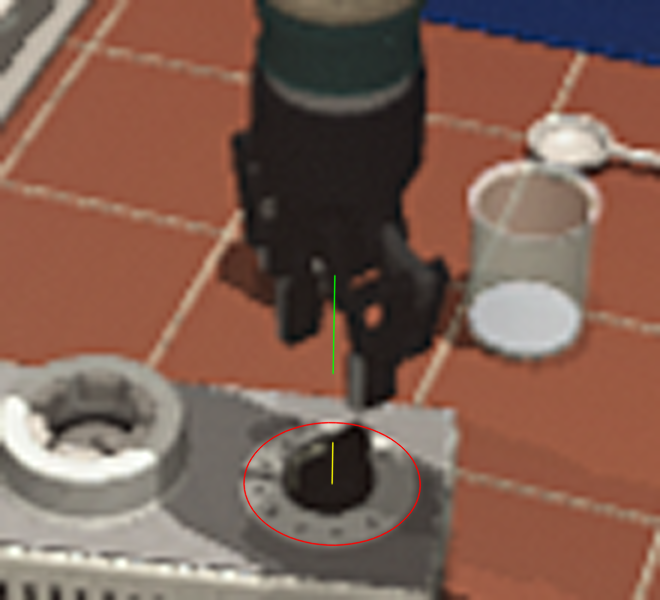

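```bash
python3 -m pendant '[[0.08,0.16,2,0,0,0,0.6],[0,0,2,0,0,0,0.6],[0,0,1,0,0,0,0.6],[0,0,0.5,0,0,0,0.6],[0,0,0,0,0,0,0.6]]'
python3 d.py 498.4 -41.7 92 54
```

```text
t: 3.58
eef_pos: [500.8, -42.2, 96.7]
eef_rot: [180.0, -0.0, 54.0]
force: [-0.1, -0.1, 0.1]
finger_gap: 51.0
t 3.58 pos [500.81 -42.16  96.74] rot [ 1.7997e+02 -1.0000e-02  5.3950e+01] F [-0.07 -0.15  0.14] gap 51.04 q6 113.9
shift cm [-0.105 -0.222  0.474] rotvec [ 0.0006 -0.0003 -0.0008]
```

```bash
python3 -m pendant '[[-0.1,-0.2,0.4,0,0,0,0.6],[0,0,0,0,0,0,0.6],[0,0,0,0,0,0,0.6]]'
python3 d.py 498.4 -41.7 92 54; for i in 1 2; do python3 -m pendant '[[0,0,0,0,0,0,0.6]]'; done
```

```text
t: 3.95
eef_pos: [498.3, -41.7, 92.5]
eef_rot: [180.0, -0.0, 54.0]
force: [-0.2, 0.2, 0.8]
finger_gap: 51.5
t 3.95 pos [498.34 -41.71  92.48] rot [ 1.7998e+02 -1.0000e-02  5.3960e+01] F [-0.21  0.19  0.82] gap 51.47 q6 113.8
shift cm [0.004 0.004 0.048] rotvec [ 0.0003 -0.0001 -0.0007]
t: 4.08
eef_pos: [498.4, -41.7, 92.5]
eef_rot: [180.0, -0.0, 54.0]
force: [0.1, 0.1, 0.0]
finger_gap: 50.8
t: 4.2
eef_pos: [498.4, -41.7, 92.4]
eef_rot: [180.0, -0.0, 54.0]
force: [0.2, 0.1, 0.5]
finger_gap: 51.0
```

Position is good, so I'll close on the knob.

```bash
python3 -m pendant '[[0,0,0,0,0,0,0.3],[0,0,0,0,0,0,0.1],[0,0,0,0,0,0,0],[0,0,0,0,0,0,0],[0,0,0,0,0,0,0],[0,0,0,0,0,0,0]]'
python3 -c "
from station import observe;o=observe();print(o['moment'],o['eef_rot'],o['joint_positions'])"
python3 - <<'E'
from h import *
n,o,w,h,s="side",(265,170),60,60,10
a=np.ascontiguousarray(camera(n)[:,:,::-1]);cv2.imwrite(f"pics/side2.png",a);cv2.imwrite("pics/side2c.png",crop(a,*o,w,h,s))
E
```

```text
t: 4.95
eef_pos: [498.6, -42.2, 92.6]
eef_rot: [179.9, 0.0, 53.9]
force: [0.2, -3.1, 1.9]
finger_gap: 10.5
[-0.57615125 -0.0275509   0.02705363] [1.79932330e+02 2.36724033e-02 5.39454052e+01] [-1.22100040e+01  1.00671542e+01 -2.69395934e+01  5.29409283e+01
 -4.90078369e-02  1.13844554e+02]
```

View pics/side2c.png

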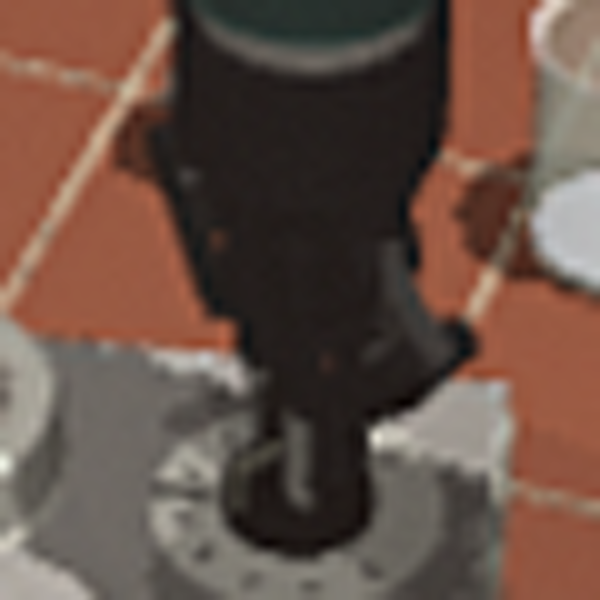

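```bash
python3 -m pendant '[[0,0,0,0,0,0.107,0],[0,0,0,0,0,0.107,0],[0,0,0,0,0,0.107,0],[0,0,0,0,0,0.107,0],[0,0,0,0,0,0.107,0],[0,0,0,0,0,0.107,0],[0,0,0,0,0,0.106,0],[0,0,0,0,0,0,0],[0,0,0,0,0,0,0],[0,0,0,0,0,0,0]]'
python3 d.py 498.4 -41.7 92 11.1;python3 -c "
from station import observe;o=observe();print(o['moment'])"
python3 - <<'E'
from h import *
n,o,w,h,s="side",(265,170),60,60,10
a=np.ascontiguousarray(camera(n)[:,:,::-1]);cv2.imwrite(f"pics/side3.png",a);cv2.imwrite("pics/side3c.png",crop(a,*o,w,h,s))
E
```

```text
t: 6.25
eef_pos: [498.0, -41.2, 92.6]
eef_rot: [-179.9, 0.0, 11.2]
force: [-1.7, -0.5, 4.9]
finger_gap: 10.1
t 6.25 pos [498.04 -41.21  92.56] rot [-179.93    0.     11.21] F [-1.7  -0.48  4.88] gap 10.14 q6 156.6
shift cm [0.025 0.055 0.056] rotvec [-0.0012  0.      0.0019]
[-0.01339533  0.26915567 -0.01658332]
```

View pics/side3c.png

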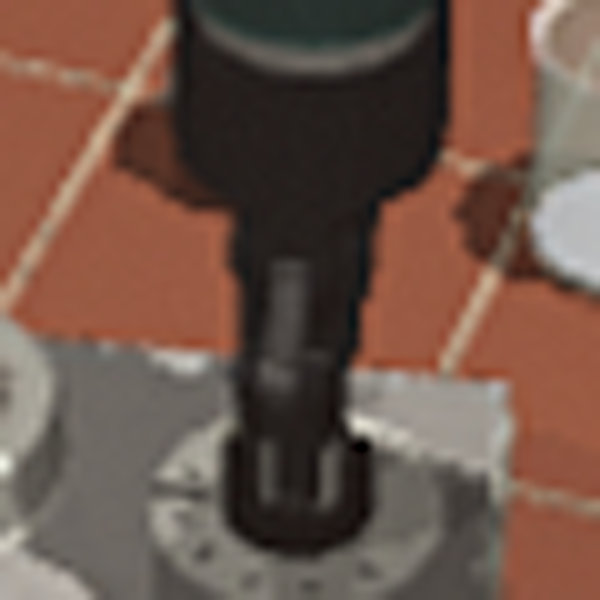

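```bash
python3 -m pendant '[[0,0,0,0,0,0,0.6],[0,0,0,0,0,0,0.6],[0,0,0,0,0,0,0.6],[0,0,-2,0,0,0,0.6],[0,0,-4,0,0,0,0.6],[0,0,-5,0,0,0,0.6],[0.89,5.0,0,0,0,0,0.6],[0.89,5.0,0,0,0,0,0.6],[0.89,5.0,0,0,0,0,0.6],[0.89,5.0,0,0,0,0,0.6],[0.89,5.0,0,0,0,0,0.6],[0,0,0,0,0,-0.112,0.6],[0,0,0,0,0,-0.112,0.6],[0,0,0,0,0,0,0.6],[0,0,0,0,0,0,0.6],[0,0,0,0,0,0,0.6]]'
python3 d.py 590.3 -278.2 93.5 24
python3 - <<'E'
from h import *
for n,o,w,h,s in(("top",(240,148),160,102,5),("side",(225,150),110,105,5)):
    a=np.ascontiguousarray(camera(n)[:,:,::-1]);cv2.imwrite(f"pics/{n}4.png",a);cv2.imwrite(f"pics/{n}4c.png",crop(a,*o,w,h,s))
E
```

```text
t: 8.3
eef_pos: [590.0, -278.2, 202.3]
eef_rot: [-180.0, -0.0, 23.9]
force: [0.9, 0.5, -0.2]
finger_gap: 51.1
t 8.3 pos [ 590.03 -278.18  202.32] rot [-180.     -0.     23.91] F [ 0.93  0.51 -0.22] gap 51.13 q6 125.2
shift cm [ 0.024  0.013 10.882] rotvec [-0.     -0.     -0.0016]
```

View pics/top4c.png

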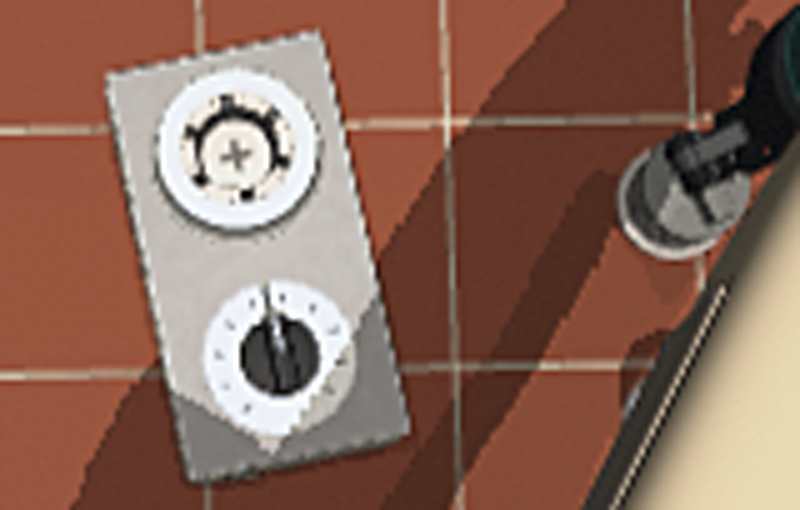

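View pics/side4c.png

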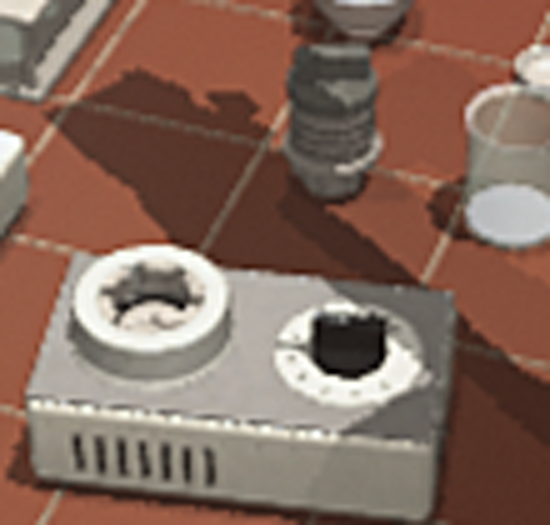

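```bash
python3 - <<'E'
from h import *
p=(559.3,-29.8,11.1)
for n,o,w,h,s in(("top",(270,198),50,42,14),("top",(268,158),40,40,14),("side",(236,195),40,35,14)):
    a=cv2.imread(f"pics/{n}4.png");im=crop(a,*o,w,h,s)
    if o[1]==198:
        for P in([[-62,0,107.5],[-40,0,107.5]],[[-62,0,81],[-19,0,81]]): draw(im,n,place(P,*p),(0,0,255),np.array(o),s)
    else:
        draw(im,n,place(circ(45,110,55),*p),(0,0,255),np.array(o),s)
        draw(im,n,place(circ(23,110,55),*p),(0,0,255),np.array(o),s)
        for k in range(6):
            P=np.array([[23,-4.2,110],[31,-4.2,110],[31,4.2,110],[23,4.2,110]])@rz(60*k).T+[55,0,0]
            draw(im,n,place(P,*p),(0,0,255),np.array(o),s)
    cv2.imwrite(f"pics/z_{n}_{o[1]}.png",im)
E
```

```text
(no output)
```

View pics/z_top_198.png

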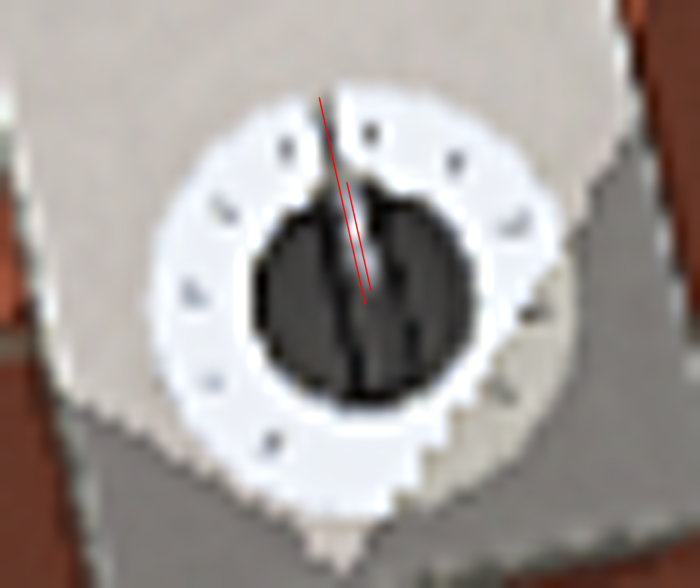

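View pics/z_top_158.png

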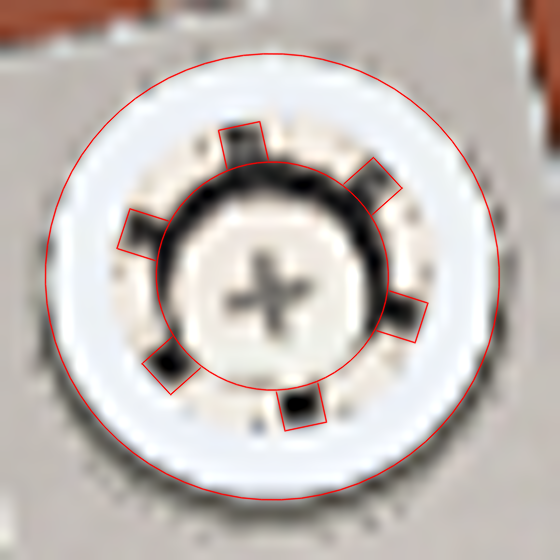

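View pics/z_side_195.png

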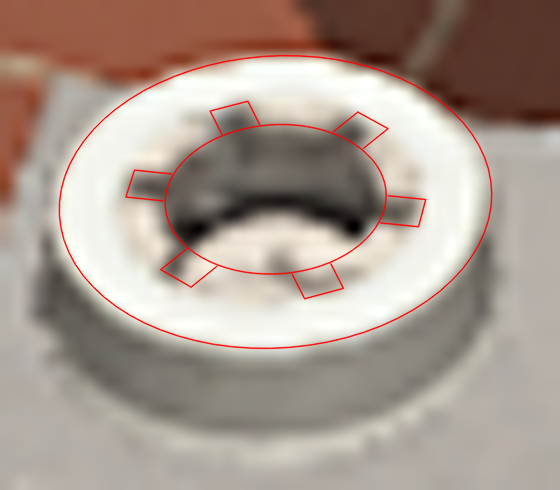

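The overlays fit: the pointer lies along the long index line, and the groove model matches the well in both views. Next I'll descend to the cup's grip.

```bash
python3 -m pendant '[[0,0,4,0,0,0,0.6],[0,0,3,0,0,0,0.6],[0,0,2,0,0,0,0.6],[0,0,1.2,0,0,0,0.6],[0,0,0.5,0,0,0,0.6],[0,0,0,0,0,0,0.6],[0,0,0,0,0,0,0.6],[0,0,0,0,0,0,0.6]]'
python3 d.py 590.3 -278.2 94 24
python3 - <<'E'
from h import *
n,o,w,h,s="side",(260,120),70,75,8
a=np.ascontiguousarray(camera(n)[:,:,::-1]);cv2.imwrite(f"pics/side5.png",a);cv2.imwrite("pics/side5c.png",crop(a,*o,w,h,s))
E
```

```text
t: 9.4
eef_pos: [590.6, -278.8, 96.2]
eef_rot: [179.9, -0.1, 23.9]
force: [-0.1, -0.1, -0.7]
finger_gap: 51.2
t 9.4 pos [ 590.63 -278.78   96.23] rot [ 1.7992e+02 -5.0000e-02  2.3940e+01] F [-0.08 -0.1  -0.68] gap 51.23 q6 125.1
shift cm [-0.007 -0.067  0.223] rotvec [ 0.0013 -0.0009 -0.0011]
```

View pics/side5c.png

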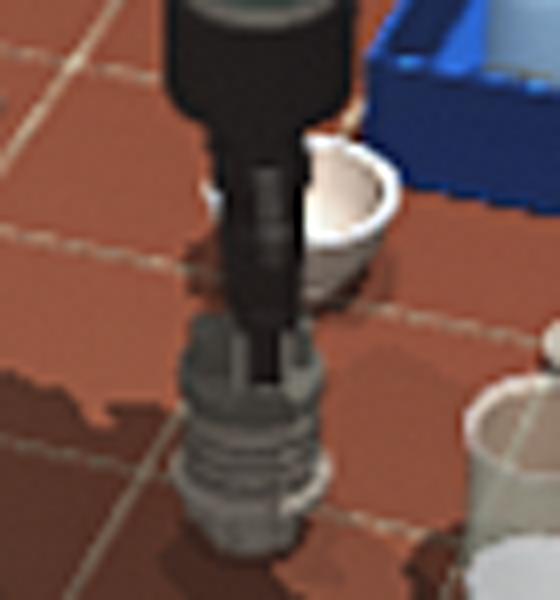

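```bash
python3 -m pendant '[[0,-0.05,0.15,0,0,0,0.6],[0,0,0,0,0,0,0.4],[0,0,0,0,0,0,0.25],[0,0,0,0,0,0,0],[0,0,0,0,0,0,0],[0,0,0,0,0,0,0],[0,0,0,0,0,0,0]]'
python3 d.py 590.3 -278.2 94 24; python3 -c "
from station import observe;o=observe();print(o['moment'],o['force'])"
```

```text
t: 10.32
eef_pos: [590.0, -278.2, 93.9]
eef_rot: [180.0, -0.0, 23.9]
force: [0.1, -0.3, 0.1]
finger_gap: 12.5
t 10.32 pos [ 590.02 -278.18   93.9 ] rot [ 1.7997e+02 -1.0000e-02  2.3940e+01] F [ 0.08 -0.26  0.09] gap 12.53 q6 125.2
shift cm [ 0.024  0.013 -0.01 ] rotvec [ 0.0005 -0.0001 -0.0011]
[-0.19053585 -0.12391263  0.07027616] [ 0.07937428 -0.2562311   0.09304025]
```

```bash
python3 -m pendant '[[0,0,-1,0,0,0,0],[0,0,-2,0,0,0,0],[0,0,-3,0,0,0,0],[0,0,-3,0,0,0,0],[0,0,-3,0,0,0,0],[0,0,-1,0,0,0,0],[1.58,-2.84,0,0,0,0,0],[1.58,-2.84,0,0,0,0,0],[1.58,-2.84,0,0,0,0,0],[1.58,-2.84,0,0,0,0,0],[1.58,-2.84,0,0,0,0,0],[1.58,-2.84,0,0,0,0,0],[1.58,-2.84,0,0,0,0,0],[1.58,-2.84,0,0,0,0,0],[0,0,0,0,0,0.112,0],[0,0,0,0,0,0.112,0],[0,0,0,0,0,0,0],[0,0,0,0,0,0,0],[0,0,0,0,0,0,0],[0,0,0,0,0,0,0]]'
python3 d.py 613.2 -19.1 223 11.1
cat > look.py <<'E'
from h import *
import sys
tag=sys.argv[1];zc=float(sys.argv[2]) # TCP height above cup underside
o_=observe();x,y,z=o_["eef_pos"];yaw=o_["eef_rot"][2];zc=z-zc
ox,oy=(float(sys.argv[3]),float(sys.argv[4])) if len(sys.argv)>3 else (0,0)
for n,o,w,h,s in(("top",(240,130),100,85,7),("side",(215,110),90,120,5)):
    a=np.ascontiguousarray(camera(n)[:,:,::-1]);cv2.imwrite(f"pics/{n}{tag}.png",a);im=crop(a,*o,w,h,s)
    for F in (circ(34,36),circ(31,90),circ(21.5,8),circ(17,0)): draw(im,n,place(F+[0,0,zc],x+ox,y+oy,yaw),(0,0,255),np.array(o),s)
    draw(im,n,place(circ(45,110,55),559.3,-29.8,11.1),(0,255,255),np.array(o),s)
    cv2.imwrite(f"pics/{n}{tag}c.png",im)
E
python3 look.py 6 94
```

```text
t: 12.82
eef_pos: [613.1, -19.2, 223.8]
eef_rot: [-180.0, 0.0, 11.1]
force: [-0.4, 0.3, -2.6]
finger_gap: 12.8
t 12.82 pos [613.15 -19.15 223.75] rot [-1.800e+02  1.000e-02  1.112e+01] F [-0.35  0.35 -2.59] gap 12.76 q6 161.1
shift cm [ 0.006 -0.004  0.075] rotvec [-0.0001  0.0001  0.0003]
```

View pics/top6c.png

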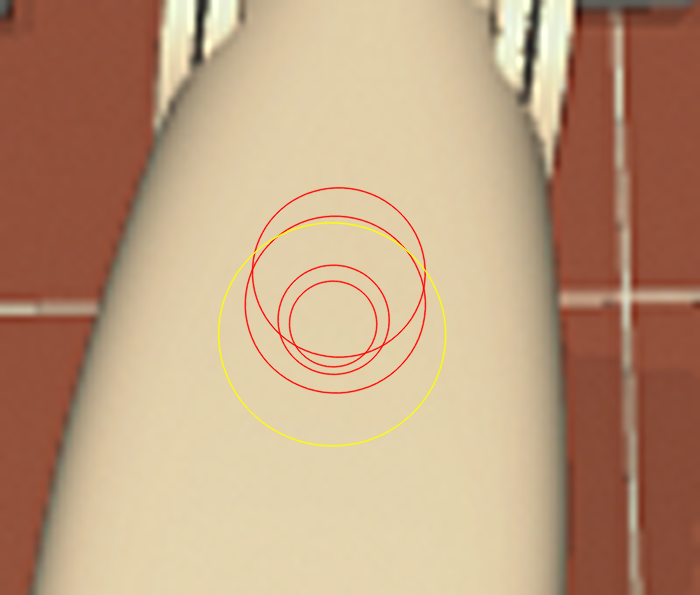

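View pics/side6c.png

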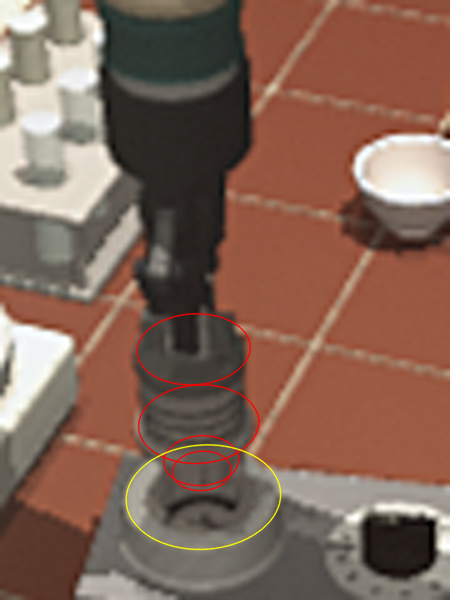

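```bash
python3 - <<'E'
from h import *
n,o,w,h,s="side",(232,165),50,58,13
im=crop(cv2.imread("pics/side6.png"),*o,w,h,s)
for F in (circ(34,36),circ(34,30),circ(31,90)): draw(im,n,place(F+[0,0,129.7],613.15,-19.15,11.1),(0,0,255),np.array(o),s)
cv2.imwrite("pics/z6.png",im)
E
```

```text
(no output)
```

View pics/z6.png

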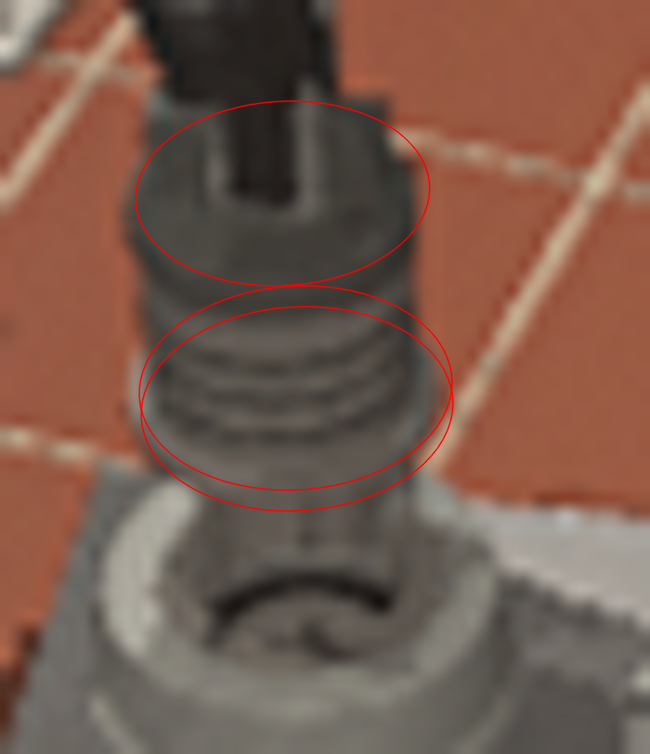

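```bash
python3 - <<'E'
from h import *
a=cv2.imread("pics/side6.png").astype(int)
print("tcp proj",proj("side",[[613.15,-19.15,223.75]]))
for v in (178,180,182,184,190,194,196,198,200):
    print(v,[ "%d"%a[v,u].sum() for u in range(236,275)])
# silhouettes of model
for nm,F in(("lid90",circ(31,90)),("lid78",circ(31,79)),("body60",circ(29,60)),("body45",circ(29,45)),("col36",circ(34,36)),("col30",circ(34,30))):
    q=proj("side",place(F+[0,0,129.7],613.15,-19.15,11.1));l=q[q[:,0].argmin()];r=q[q[:,0].argmax()];print(nm,l.round(1),r.round(1))
E
```

```text
tcp proj [[253.17345229 178.09810571]]
178 ['305', '305', '308', '312', '310', '311', '265', '218', '196', '183', '185', '181', '292', '208', '95', '107', '104', '95', '144', '267', '242', '179', '179', '184', '174', '147', '160', '184', '282', '314', '304', '298', '296', '315', '321', '362', '357', '336', '353']
180 ['312', '308', '308', '314', '316', '277', '221', '209', '209', '207', '211', '182', '234', '225', '173', '158', '134', '106', '167', '278', '253', '198', '187', '179', '183', '173', '168', '174', '283', '319', '310', '311', '312', '303', '307', '308', '312', '309', '301']
182 ['311', '305', '310', '310', '322', '255', '206', '216', '216', '217', '213', '213', '216', '205', '198', '194', '190', '202', '201', '199', '186', '180', '166', '165', '175', '178', '175', '155', '278', '322', '313', '307', '307', '307', '311', '310', '307', '297', '333']
184 ['312', '314', '309', '312', '316', '302', '208', '167', '205', '219', '215', '216', '217', '196', '182', '179', '181', '181', '185', '180', '180', '181', '183', '200', '200', '177', '143', '160', '282', '318', '310', '306', 
[... 944 characters left out ...]
'313', '264', '223', '225', '228', '200', '204', '215', '194', '186', '205', '194', '183', '203', '215', '227', '240', '242', '283', '285', '232', '358', '484', '373', '291', '309', '310', '317', '312', '314', '314']
200 ['363', '391', '401', '363', '381', '409', '370', '248', '229', '280', '307', '315', '300', '284', '280', '279', '276', '272', '275', '273', '264', '254', '261', '261', '262', '255', '232', '221', '383', '456', '360', '296', '307', '312', '310', '315', '313', '313', '312']
lid90 [241.9 180.1] [264.6 179.1]
lid78 [242.2 183.2] [264.7 182.2]
body60 [243.4 188.4] [264.2 187.5]
body45 [243.8 192. ] [264.4 191.6]
col36 [242.2 195.1] [266.3 194. ]
col30 [242.4 196.7] [266.3 195.6]
```

```bash
python3 -m pendant '[[-0.17,0,0.5,0,0,0,0],[0,0,0.5,0,0,0,0],[0,0,0.4,0,0,0,0],[0,0,0.2,0,0,0,0],[0,0,0,0,0,0,0],[0,0,0,0,0,0,0],[0,0,0,0,0,0,0]]'
python3 d.py 611.5 -19.4 205 11.1
python3 look.py 7 93.9
python3 - <<'E'
from h import *
n,o,w,h,s="side",(232,165),50,58,13
a=cv2.imread("pics/side7.png");im=crop(a,*o,w,h,s)
x,y,z=observe()["eef_pos"]
for F in (circ(34,36),circ(31,90)): draw(im,n,place(F+[0,0,z-93.9],x,y,11.1),(0,0,255),np.array(o),s)
draw(im,n,place(circ(45,110,55),559.3,-29.8,11.1),(0,255,255),np.array(o),s)
cv2.imwrite("pics/z7.png",im)
a=a.astype(int)
for v in(184,186,188,196): print(v,[ "%d"%a[v,u].sum() for u in range(238,270)])
q=proj("side",place(circ(31,84)+[0,0,z-93.9],x,y,0));print(q[:,0].min(),q[:,0].max(),proj("side",[[x,y,z-4]]))
E
```

```text
t: 13.8
eef_pos: [611.7, -19.4, 208.1]
eef_rot: [180.0, -0.0, 11.1]
force: [0.2, -0.7, -2.0]
finger_gap: 12.7
t 13.8 pos [611.72 -19.39 208.07] rot [ 1.7999e+02 -3.0000e-02  1.1100e+01] F [ 0.23 -0.67 -2.03] gap 12.72 q6 161.0
shift cm [-0.022 -0.004  0.307] rotvec [ 0.0002 -0.0005  0.0001]
184 ['312', '307', '312', '317', '289', '231', '200', '181', '176', '180', '177', '235', '154', '79', '89', '89', '71', '169', '284', '233', '177', '182', '181', '163', '172', '168', '200', '287', '319', '310', '312', '309']
186 ['309', '308', '312', '320', '234', '194', '219', '215', '213', '215', '216', '213', '214', '221', '199', '199', '204', '198', '209', '188', '170', '176', '186', '180', '178', '163', '188', '285', '319', '311', '313', '312']
188 ['312', '306', '311', '316', '252', '180', '194', '216', '218', '214', '211', '219', '201', '181', '178', '181', '182', '183', '181', '181', '181', '174', '196', '204', '177', '142', '200', '296', '317', '311', '308', '304']
196 ['313', '311', '309', '311', '311', '331', '250', '207', '206', '191', '197', '231', '268', '277', '277', '273', '274', '271', '277', '228', '204', '199', '212', '232', '203', '176', '175', '228', '324', '445', '393', '309']
243.00797897382466 265.348312326799 [[254.07783403 183.75258816]]
```

View pics/z7.png

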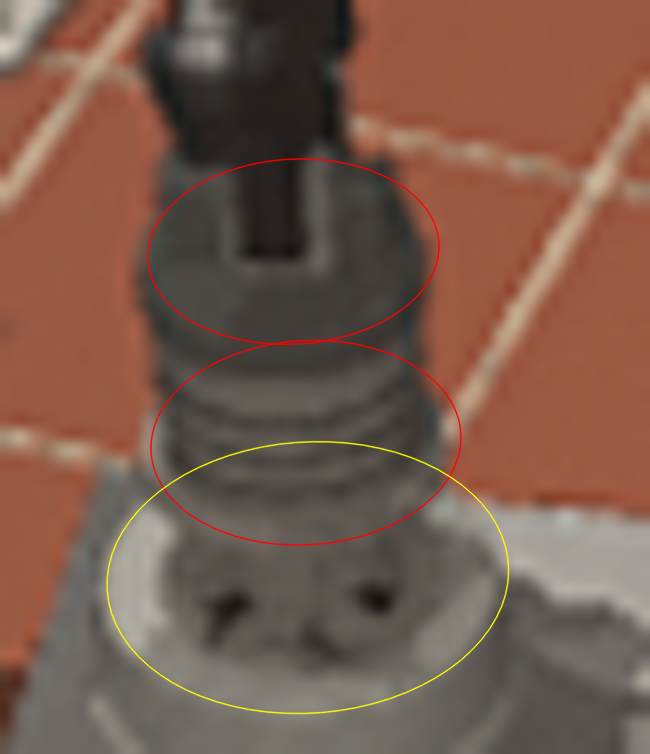

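```bash
python3 -m pendant '[[-0.11,0,0.3,0,0,0,0],[0,0,0.3,0,0,0,0],[0,0,0.2,0,0,0,0],[0,0,0,0,0,0,0],[0,0,0,0,0,0,0]]'
python3 d.py 610.6 -19.5 198 11.1
python3 -m pendant '[[0,0,0.2,0,0,0,0],[0,0,0,0,0,0,0],[0,0,0,0,0,0,0]]'
python3 d.py 610.6 -19.5 196 11.1;  python3 -c "
from station import observe;o=observe();print(o['moment'],o['force'])"
```

```text
t: 14.52
eef_pos: [610.5, -19.6, 199.8]
eef_rot: [-180.0, -0.0, 11.1]
force: [0.4, -0.5, -2.5]
finger_gap: 12.6
t 14.53 pos [610.5  -19.56 199.84] rot [-180.     -0.     11.11] F [ 0.4  -0.51 -2.54] gap 12.63 q6 161.0
shift cm [ 0.011 -0.004  0.184] rotvec [-0.     -0.      0.0001]
t: 14.9
eef_pos: [610.4, -19.6, 197.8]
eef_rot: [-180.0, 0.0, 11.1]
force: [0.2, -1.1, -2.9]
finger_gap: 12.7
t 14.9 pos [610.44 -19.58 197.81] rot [-180.      0.     11.11] F [ 0.23 -1.13 -2.86] gap 12.74 q6 161.0
shift cm [ 0.017 -0.005  0.181] rotvec [-0.      0.      0.0001]
[-0.03633902 -0.00341275 -0.00950857] [ 0.23439188 -1.13428409 -2.86304614]
```

```bash
python3 -m pendant '[[0,0,0.15,0,0,0,0],[0,0,0.15,0,0,0,0],[0,0,0,0,0,0,0],[0,0,0,0,0,0,0]]'
python3 d.py 610.6 -19.5 194 11.1;  python3 -c "
from station import observe;o=observe();print(o['moment'],o['force'])"
```

```text
t: 15.4
eef_pos: [610.4, -19.6, 194.8]
eef_rot: [-180.0, 0.0, 11.1]
force: [0.2, 0.5, -1.8]
finger_gap: 12.4
t 15.4 pos [610.44 -19.57 194.79] rot [-180.     0.    11.1] F [ 0.17  0.49 -1.79] gap 12.44 q6 161.0
shift cm [ 0.017 -0.004  0.079] rotvec [-0.0001  0.      0.0001]
[ 0.00521445 -0.01486517 -0.01841347] [ 0.17464399  0.49053606 -1.7932684 ]
```

```bash
python3 -m pendant '[[0,0,0.15,0,0,0,0],[0,0,0.15,0,0,0,0],[0,0,0,0,0,0,0],[0,0,0,0,0,0,0]]'
python3 d.py 610.6 -19.5 194 11.1;  python3 -c "
from station import observe;o=observe();print(o['moment'],o['force'])"
```

```text
t: 15.9
eef_pos: [610.7, -19.4, 191.8]
eef_rot: [-180.0, -0.0, 11.1]
force: [0.8, 0.9, -3.0]
finger_gap: 12.5
t 15.9 pos [610.74 -19.44 191.84] rot [-1.7999e+02 -4.0000e-02  1.1110e+01] F [ 0.85  0.91 -2.96] gap 12.47 q6 161.0
shift cm [-0.015  0.003 -0.216] rotvec [-0.0002 -0.0007  0.0001]
[ 0.2821483  -0.37836857  0.00160308] [ 0.84577832  0.91128274 -2.96279352]
```

The foot point is now 4 mm below the rim with only small forces, so the ribs are in the grooves. I'll keep going down.

```bash
python3 -m pendant '[[0,0,0.2,0,0,0,0],[0,0,0.2,0,0,0,0],[0,0,0.2,0,0,0,0],[0,0,0.2,0,0,0,0],[0,0,0,0,0,0,0],[0,0,0,0,0,0,0]]'
python3 d.py 610.6 -19.5 181 11.1;  python3 -c "
from station import observe;o=observe();print(o['moment'],o['force'])"
```

```text
t: 16.65
eef_pos: [610.6, -19.5, 183.6]
eef_rot: [-180.0, -0.0, 11.1]
force: [2.5, 1.5, -2.7]
finger_gap: 12.7
t 16.65 pos [610.57 -19.47 183.63] rot [-1.7999e+02 -1.0000e-02  1.1110e+01] F [ 2.53  1.53 -2.71] gap 12.73 q6 161.0
shift cm [0.002 0.003 0.263] rotvec [-0.0003 -0.0002  0.0001]
[ 0.49318482 -0.7266332  -0.05967447] [ 2.52704458  1.53447271 -2.71412583]
```

```bash
python3 -m pendant '[[0.03,-0.015,0.2,0,0,0,0],[0,0,0.2,0,0,0,0],[0,0,0.2,0,0,0,0],[0,0,0,0,0,0,0],[0,0,0,0,0,0,0]]'
python3 d.py 610.6 -19.5 174 11.1;  python3 -c "
from station import observe;o=observe();print(o['moment'],o['force'])"
```

```text
t: 17.27
eef_pos: [611.0, -19.5, 178.6]
eef_rot: [180.0, -0.1, 11.1]
force: [-0.1, 1.5, 5.1]
finger_gap: 12.5
t 17.27 pos [611.04 -19.46 178.64] rot [ 1.7998e+02 -6.0000e-02  1.1110e+01] F [-0.06  1.46  5.13] gap 12.55 q6 161.0
shift cm [-0.044 -0.004  0.464] rotvec [ 0.0004 -0.001   0.0001]
[ 0.4650016   0.04242953 -0.10288231] [-0.05701189  1.46118431  5.12718432]
```

```bash
python3 -m pendant '[[0,0,0.2,0,0,0,0],[0,0,0.2,0,0,0,0],[0,0,0.1,0,0,0,0],[0,0,0,0,0,0,0],[0,0,0,0,0,0,0]]'
python3 d.py 611 -19.5 174 11.1;  python3 -c "
from station import observe;o=observe();print(o['moment'],o['force'])"
```

```text
t: 17.9
eef_pos: [611.1, -19.5, 173.9]
eef_rot: [180.0, -0.1, 11.1]
force: [-0.7, 1.2, 5.7]
finger_gap: 12.7
t 17.9 pos [611.09 -19.5  173.9 ] rot [ 1.7997e+02 -6.0000e-02  1.1100e+01] F [-0.65  1.24  5.68] gap 12.73 q6 161.0
shift cm [-0.009 -0.002 -0.01 ] rotvec [ 0.0006 -0.0011  0.0001]
[0.45668099 0.05294463 0.01284099] [-0.65328467  1.24476617  5.67507388]
```

```bash
python3 -m pendant '[[0,0,0.1,0,0,0,0],[0,0,0,0,0,0,0],[0,0,0,0,0,0,0]]'
python3 d.py 611 -19.5 174 11.1; python3 -m pendant '[[0,0,0.1,0,0,0,0],[0,0,0,0,0,0,0],[0,0,0,0,0,0,0]]'
python3 d.py 611 -19.5 174 11.1
```

```text
t: 18.27
eef_pos: [611.2, -19.5, 173.8]
eef_rot: [180.0, -0.1, 11.1]
force: [-0.9, 1.0, 10.6]
finger_gap: 12.8
t 18.27 pos [611.21 -19.54 173.84] rot [ 1.7995e+02 -9.0000e-02  1.1110e+01] F [-0.94  1.02 10.58] gap 12.77 q6 161.0
shift cm [-0.02  -0.008 -0.016] rotvec [ 0.0008 -0.0016  0.0001]
t: 18.65
eef_pos: [611.3, -19.6, 173.8]
eef_rot: [179.9, -0.1, 11.1]
force: [-2.1, 1.5, 14.3]
finger_gap: 13.1
t 18.65 pos [611.3  -19.6  173.82] rot [ 1.7994e+02 -1.2000e-01  1.1110e+01] F [-2.14  1.49 14.33] gap 13.09 q6 161.0
shift cm [-0.027 -0.016 -0.018] rotvec [ 0.0011 -0.0022  0.0001]
```

The cup has come to a hard stop at TCP z 173.8, which is the predicted height with the collar on the rim. I'll add a little more push and check the pictures.

```bash
python3 -m pendant '[[0,0,0.15,0,0,0,0],[0,0,0,0,0,0,0],[0,0,0,0,0,0,0],[0,0,0,0,0,0,0],[0,0,0,0,0,0,0]]'
python3 d.py 611 -19.5 174 11.1; python3 look.py 9 93.8
python3 - <<'E'
from h import *
a=cv2.imread("pics/side9.png");im=crop(a,225,165,100,80,8);cv2.imwrite("pics/z9.png",im)
E
```

```text
t: 19.27
eef_pos: [611.4, -19.6, 173.8]
eef_rot: [179.9, -0.2, 11.1]
force: [-5.2, 1.8, 20.3]
finger_gap: 12.8
t 19.27 pos [611.36 -19.64 173.76] rot [ 1.7992e+02 -1.6000e-01  1.1110e+01] F [-5.18  1.81 20.35] gap 12.81 q6 161.0
shift cm [-0.032 -0.02  -0.024] rotvec [ 0.0014 -0.0028  0.0001]
```

View pics/z9.png

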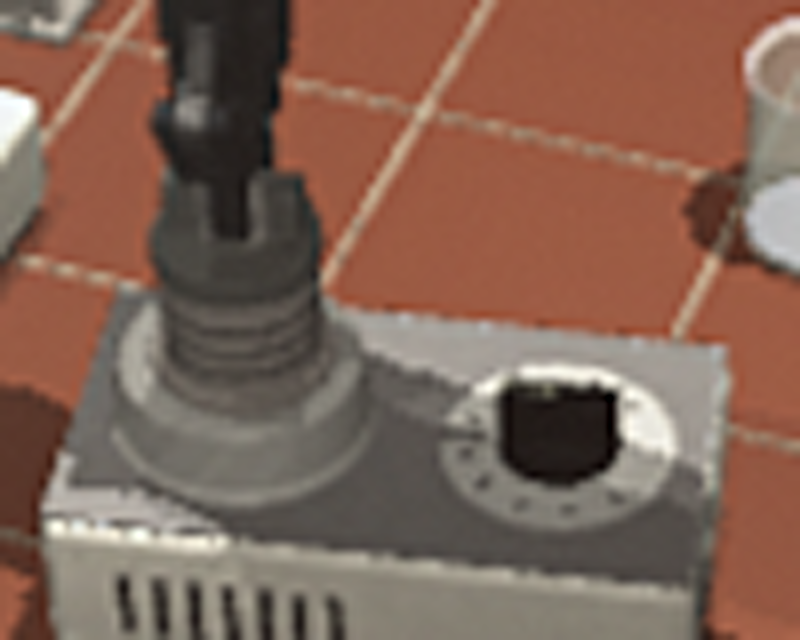

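View pics/top9.png

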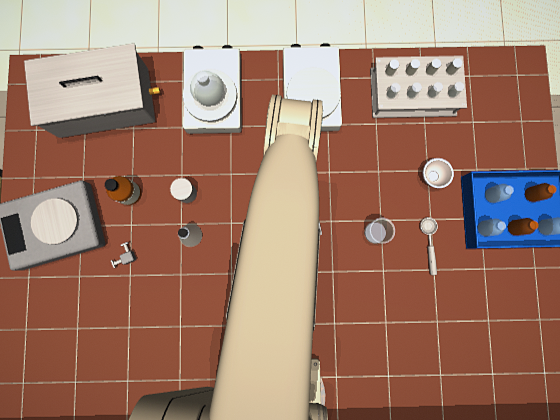

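View pics/side9.png

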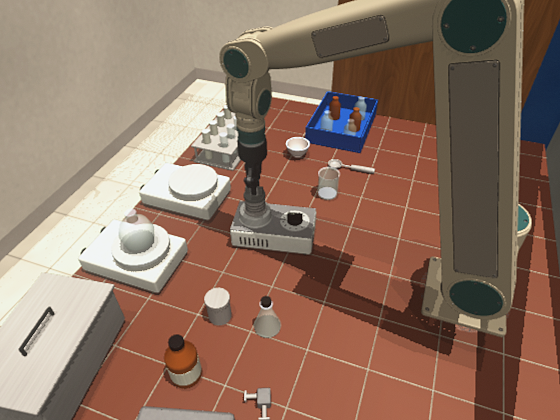

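The collar sits on the rim at crop (240,390), the pointer still faces the well along the index line, and the other things stand where they were. I'm handing in.

```bash
python3 -c "
from station import observe,close_job
o=observe();print(o['t'],o['eef_pos'],o['force'],o['finger_gap']);print(close_job())"
```

```text
19.375 [611.34246594 -19.63019896 173.77553166] [-4.49361437  1.0716224  19.71929216] 12.806497650278164
the job is handed in; nothing more can be done
None
```

I handed the job in at 19.4 s with the speed knob on the long index line and the cup pressed fully home and still held down.

- **Knob:** I gripped the bar and turned it about 43° clockwise. After release, the overlay in the top view showed the pointer lying along the long index line, to within a degree or two. The side view still showed it there at the end.
- **Cup:** I picked it up by its bar, turned it to the mill's 11.1° heading and slid it in. The ribs entered the grooves without a search, with sideways force of at most about 3 N. The spring plate took up load at about 8 N.
- **Seating:** It came to a hard stop at TCP height 173.8 mm, against 173.9 mm expected with the collar on the rim. Further push raised only the force, to about 20 N measured upward, while the height stayed the same. The side picture shows the collar on the rim.
- **Other things on the bench:** They look unmoved in both final pictures.

**Disagreements:**
- The pictures put the cup about 2.6 mm off-centre along its bar in the grip, more than the 1 mm I expected. I shifted the tool about 2.8 mm before inserting.
- The spring force just before the stop read about 8.4 N, where about 10 N was expected.
- A sideways force of about 4–5 N remained while holding.
- The top camera could not see the cup in the well because the arm was in the way.

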